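# Turn the back-to-front key drawer round in its sleeve

## Robot

A 6-joint arm with a two-finger parallel gripper is mounted at the origin on the work surface. World frame = base frame: x ahead of the robot, y to its left, z up, the work surface at z = 0. Lengths are in mm, angles in rad, forces in N, time in s.
With the tool pointing down it reaches from about 300 to 750 mm from the base axis. Payload 8.5 kg.
Tool frame: the origin (TCP) lies midway between the tips of the shut fingers; the grasp point (between the pads) lies 19 mm behind it (robot.grip_depth is the distance from the TCP to the grasp point, in mm); z points along the fingers, y is the line along which they close (so a half turn about z gives the same grasp; the last joint's range is limited). The gripper opens to 88 mm and grips with 3 to 60 N. Pads are 18 mm wide; open, the fingers measure 123 mm over their backs; the gripper's body (75 mm by 187 mm) begins 45 mm behind the grasp point.
Start: joints at [1.018, 0.381, 1.297, -0, 1.464, -0.215], TCP at [182.267, 518.902, 238.748] pointing down, gripper open.
Joint ranges: [-3.11, 3.11], [-0.89, 2.33], [0.22, 2.48], [-1.42, 4.56], [0.17, 2.85], [-2.88, 2.88]. Speed limits (rad/s): [2.39, 2.39, 3.14, 3.14, 3.14, 3.14].

## Interface

Orientations are given as [roll, pitch, yaw] about the fixed x, y, z axes, in that order (R = Rz(yaw) Ry(pitch) Rx(roll)).
In Python, from station import status, cams, job, robot gives the robot as it stands. The module is installed in compiled form; this text tells all that it offers.
- The arm moves only by the shell command python3 -m crank 'ROWS'. ROWS is JSON, a list of rows, each a list of 7 numbers: the shift along the tool's x, y, z in m, then the turn, a rotation vector about the tool's x, y, z in rad, then the closure in counts, from 0 (fully open) to 255 (shut). A call has 1 to 12 rows; each row is the pose to reach, as a shift and turn from the pose commanded when the call began, along the tool's axes at that moment; what a row does not reach only later rows make up. A row lasts 1/8 s, in which the tool goes at most 62.5 mm and 10.7 degrees, less where a joint would pass 70% of its speed; a pose out of reach is approached as far as the arm can. A call with a gripper value outside its range is refused whole. The fingers move at their own pace and stop on an object; the grip force is fixed at half the most. Time passes only in rows, so rows that repeat a pose let the fingers close. It gives the time, the measured TCP pose, the force, the opening and the grip force at its end, in the units of the state.
- status.get_obs(): the state, without advancing time (a new reading comes with each control period).
- cams.capture(name): name is "scene" or "top"; returns a dict with "pixels" (480x640x3 uint8, blue, green, red), "K" (3x3 intrinsics, pixels), "k1" (the pictures are not rectified: a ray, as slopes to the right and down, at radius r is drawn at 1 + k1 r^2 times it, then the intrinsics apply), "xyz" and "rotation" of the camera in the world. Camera axes: x right, y down, z forward; pixel columns grow to the right and rows downward; lengths in mm; the calibration is good to about 2 mm. A picture is of the moment at which its call begins. There is no depth.
- job.finish_job(): hands the job in; it is judged then, once.
Trained networks look in a picture, given as the dict that the camera call returned (one of the last four; its "shot" number tells which), for a name from the list of things; names that differ only in an ending like _2 or _b are one class to them, and where a whole thing is asked for, a point or a joint stands for the part that bears it (a point fixed in the world has none). Each returns a list of dicts, best first, with "conf" (0 to 1); they miss things now and then, are a little off and sometimes report something else, mostly with a low value. They report only what shows in the picture. A call takes as long as a camera call. They do not tell look-alikes from the thing itself.
- cams.masks_of(picture, target): "pixels" (480x640 bool, what is visible of it) and "centre" ([column, row] in pixels, amid what is visible of it).
- cams.landmark_of(picture, target): "centre" ([column, row] in pixels: a listed point, or the origin of a listed thing).
The state is a dict: "time_s": time; "q": joint angles; "qvel": joint speeds; "tau": joint torques, N m; "tool_pos": TCP position; "ee_rot": TCP orientation; "wrist_force": force on the tool from outside, world axes, zero at the start; "wrist_torque": the same for the moment, N m; "opening": finger opening in mm; "finger_force": force on a finger pad.
Only numpy, scipy, OpenCV 4.12 (cv2) and the standard library are available. Lean on these libraries where they do the work, as an engineer would, in place of code of your own. Each camera call takes 0.05 s, during which the arm holds its last target. There are 200 camera calls.

## Task

The little wooden key drawer on the console was put into its black sleeve back to front, so its chrome knob jams against the closed back and the drawer sticks out. Slide it right out, turn it round and slide it back in, open side up and fully home, with the knob facing out of the sleeve. Leave the other things on the console where they are.

Things in the scene. Friction and masses are not known exactly. Their poses are not given: they have to be found in the camera images.
- sleeve: Matt black metal sleeve fixed to the glass, no floor (the drawer slides on the glass), open at its -x end, back wall at +x. Outside 124 (x) x 66 (y) x 39 mm high; inside 120 x 60 x 36; the last 14 mm of the sides flare out 4 mm each as a lead-in. Origin on the glass amid the inner space: mouth at x = -60 mm, back wall's inner face at x = +60 mm.
- sleeve_mouth (a point): Centre of the sleeve's mouth: 60 mm along the sleeve's -x from its origin, 18 mm above the glass. Axes as the sleeve.
- drawer_center (a point): Loose light-wood drawer, an empty open-topped box 120 (x) x 56 (y) x 32 mm high, walls and floor 4 mm, blue lining, about 0.16 kg. Point at its centre, 16 mm above the underside. z up, -x towards the knob end; the +x end is plain. Put right and pushed against the sleeve's back wall, its knob end is flush with the mouth and this point lies above the sleeve's origin.
- plain_end (a point): Middle of the outer face of the drawer's plain end, 60 mm along its +x from its centre, 16 mm above the underside. At the start this end sticks out of the mouth by 33 to 48 mm (the knob is hidden inside the sleeve) and is open on top, so it can be held by its two sides or hooked by its 4 mm end wall.
- knob_tip (a point): Middle of the flat outer face of the drawer's chrome knob (stem 10 mm, head 20 mm in diameter), which stands 30 mm out of the drawer's -x end: 90 mm along the drawer's -x from its centre, 16 mm above the underside.
- pot: Empty white ceramic pot, 124 mm across the rim, 110 mm high, loose; origin at the centre of its underside. Bystander.
- fob: Silver key fob 66 x 36 x 14 mm with a small ring, loose; origin at the centre of its underside. Bystander.
- aviators: Folded aviator sunglasses, 140 mm wide, 36 mm deep, 46 mm high, loose; origin at the centre of the underside. Bystander.
- mint_tin: Green flip-top mint tin 58 x 90 x 22 mm, loose; origin at the centre of its underside. Bystander.
There are look-alikes about, which are no part of the job. What is shaped like the part that bears drawer_center but purple or red is not meant.

How it is judged:
By the outcome, as a careful person would: the job done as asked, in the order asked, and still so for the second after the job is handed in, with the robot touching nothing.
It also fails if it takes over 72 s, if anything falls off the work surface, if the arm or the gripper's body presses on something with over 40 N, if the wrist force passes 120 N, or if a joint passes its speed limit or range.

## Working session

There is one attempt and no reset: what is moved stays moved. The work goes in short steps, Python scripts to look and compute and a shell command to move; the robot and the scene stay as the last step left them, time stands still between calls to the robot, and variables do not carry over. Pictures are saved under pics/ and viewed, at most 10 in all, crops included, and the job is handed in when it is done.

```bash
mkdir -p pics
cat > h.py <<'E'
import numpy as np, cv2
from station import status, cams, job, robot
from scipy.spatial.transform import Rotation as R
def ray(p,uv):
    K=np.array(p["K"]); k=p["k1"]
    d=np.array([(uv[0]-K[0,2])/K[0,0],(uv[1]-K[1,2])/K[1,1]]); u=d.copy()
    for _ in range(20): u=d/(1+k*(u@u))
    M=np.array(p["rotation"],float)
    if M.shape!=(3,3): M=R.from_euler('xyz',M).as_matrix()
    return np.array(p["xyz"],float), M@np.array([u[0],u[1],1.])
def at(p,uv,z):
    o,d=ray(p,uv); return o+d*(z-o[2])/d[2]
def proj(p,X):
    K=np.array(p["K"]); M=np.array(p["rotation"],float)
    if M.shape!=(3,3): M=R.from_euler('xyz',M).as_matrix()
    c=M.T@(np.array(X,float)-np.array(p["xyz"],float)); u=c[:2]/c[2]; u=u*(1+p["k1"]*(u@u))
    return np.array([K[0,0]*u[0]+K[0,2],K[1,1]*u[1]+K[1,2]])
def tri(a,ua,b,ub):
    o1,d1=ray(a,ua);o2,d2=ray(b,ub)
    A=np.stack([d1,-d2],1);t=np.linalg.lstsq(A,o2-o1,rcond=None)[0]
    x,y=o1+t[0]*d1,o2+t[1]*d2
    return (x+y)/2,np.linalg.norm(x-y)
E
python3 - <<'E'
from h import *
np.set_printoptions(precision=1,suppress=True)
ps={n:cams.capture(n) for n in("scene","top")}
for n,p in ps.items():
    cv2.imwrite(f"pics/{n}0.png",p["pixels"]); print(n,p["xyz"],np.array(p["rotation"]),p["k1"])
H=dict(sleeve=0,sleeve_mouth=18,drawer_center=16,plain_end=16,knob_tip=16,pot=0,fob=0,aviators=0,mint_tin=0)
for t,z in H.items():
    for n,p in ps.items():
        for r in cams.landmark_of(p,t)[:3]: print(t,n,round(r["conf"],2),np.array(r["centre"]),at(p,r["centre"],z))
print(status.get_obs())
E
```

```text
scene [1147.2  -81.2  903. ] [-2.5 -0.   1.4] -0.11346096974476128
top [ 324.1   30.8 1096.4] [-3.   0.  -1.6] -0.043989779004139175
sleeve scene 0.73 [345.7 271. ] [574.4 121.6   0. ]
sleeve top 0.77 [277.5 209.3] [589.6 134.4   0. ]
sleeve_mouth scene 0.73 [322.2 266.8] [561.8  65.2  18. ]
sleeve_mouth scene 0.6 [310.  273.5] [574.4  32.3  18. ]
sleeve_mouth top 0.84 [306.4 214.6] [571.6  67.8  18. ]
drawer_center scene 0.89 [344.1 220.8] [430.6 154.3  16. ]
drawer_center scene 0.82 [257.4 212.1] [351.6 -64.1  16. ]
drawer_center scene 0.64 [331.  270.2] [574.7  84.   16. ]
drawer_center top 0.83 [294.7 215.7] [570.1  94.2  16. ]
drawer_center top 0.76 [269.1 281.4] [423.6 151.8  16. ]
drawer_center top 0.64 [367.5 312. ] [353.1 -61.6  16. ]
plain_end scene 0.78 [349.6 237.1] [486.3 154.2  16. ]
plain_end scene 0.64 [262.5 195.8] [295.2 -42.4  16. ]
plain_end top 0.72 [264.8 251.8] [489.4 161.3  16. ]
plain_end top 0.71 [355.8 340.5] [293.  -34.4  16. ]
plain_end top 0.55 [324.6 218.3] [562.7  27.2  16. ]
knob_tip scene 0.86 [324.6 194.9] [328.6 125.5  16. ]
knob_tip scene 0.68 [25
[... 435 characters left out ...]
 top 0.57 [304.2 214.6] [575.9  73.5   0. ]
fob top 0.31 [497.1 258.4] [ 466.2 -358.8    0. ]
aviators scene 0.72 [147.3 266.5] [ 456.8 -359.6    0. ]
aviators top 0.85 [497.3 259.2] [ 464.4 -359.1    0. ]
mint_tin scene 0.64 [152.5 341.9] [ 667.7 -346.5    0. ]
mint_tin top 0.81 [485.6 170.2] [ 673.3 -349.5    0. ]
{'time_s': 1.0, 'q': array([ 1. ,  0.4,  1.3, -0. ,  1.5, -0.2]), 'qvel': array([-0.,  0., -0.,  0., -0., -0.]), 'tau': array([ -0. , -43.8, -22.5,   0.1,   0. ,  -0. ]), 'tool_pos': array([182.3, 518.9, 238.7]), 'ee_rot': array([-3.1,  0. ,  2.8]), 'wrist_force': array([-0.4, -0.6,  0.5]), 'wrist_torque': array([-0.,  0., -0.]), 'finger_force': 0.0, 'opening': 88.36798033086409}
```

View pics/top0.png

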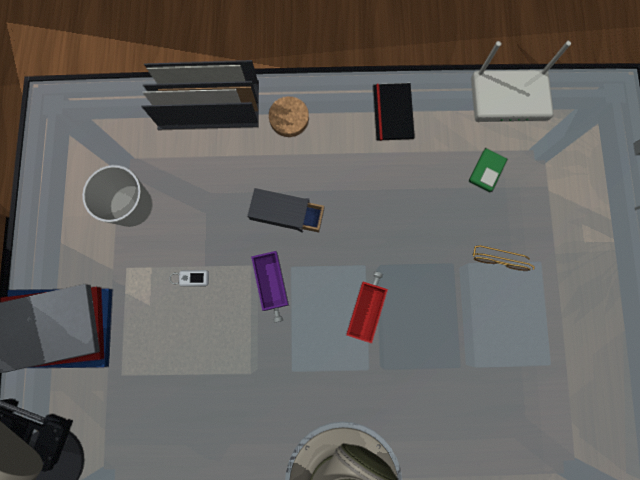

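View pics/scene0.png

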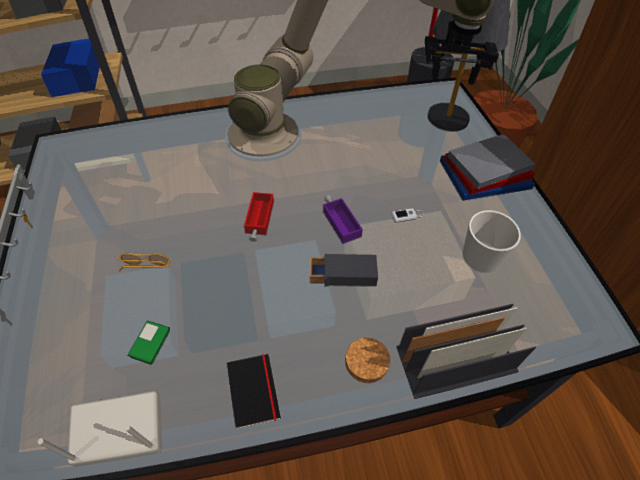

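The top view shows the sleeve at about (278,210) with its mouth towards world -y, and the drawer end sticking out at (315,217). Purple (269,281) and red (367,312) are look-alikes; the scene view agrees. Next I'll refine the pose with masks and a magnified crop.

Run:
```python
from h import *
np.set_printoptions(precision=1,suppress=True)
ps={n:cams.capture(n) for n in("scene","top")}
a=cv2.resize(ps["top"]["pixels"][180:240,240:335],None,fx=8,fy=8,interpolation=cv2.INTER_CUBIC)
cv2.imwrite("pics/c1.png",a[:, :])
b=cv2.resize(ps["scene"]["pixels"][240:300,300:395],None,fx=8,fy=8,interpolation=cv2.INTER_CUBIC)
cv2.imwrite("pics/c2.png",b)
for t in("sleeve","drawer_center"):
  for n,p in ps.items():
    for r in cams.masks_of(p,t):
      m=r["pixels"].astype(np.uint8); c=max(cv2.findContours(m,0,1)[0],key=cv2.contourArea)
      print(t,n,round(r["conf"],2),np.array(r["centre"]),m.sum()); print(cv2.boxPoints(cv2.minAreaRect(c)).tolist())
```

```text
sleeve scene 0.74 [348.3 267.8] 1709
[[324.0, 253.0], [377.0, 253.0], [377.0, 286.0], [324.0, 286.0]]
sleeve top 0.64 [278.1 206.8] 1795
[[246.4488983154297, 218.50474548339844], [254.0537567138672, 185.9125518798828], [309.05902099609375, 198.7471160888672], [301.45416259765625, 231.3393096923828]]
drawer_center scene 0.93 [344.9 220.6] 1097
[[316.3991394042969, 202.52357482910156], [337.5450744628906, 189.5106964111328], [364.9098815917969, 233.97850036621094], [343.7639465332031, 246.9913787841797]]
drawer_center scene 0.78 [315.5 271.2] 410
[[309.0, 257.0], [324.0, 257.0], [324.0, 283.0], [309.0, 283.0]]
drawer_center scene 0.36 [147.2 338.7] 1064
[[127.2054214477539, 355.03240966796875], [147.5167694091797, 315.86053466796875], [171.07244873046875, 328.0745849609375], [150.76109313964844, 367.2464599609375]]
drawer_center top 0.79 [270.6 280.4] 1615
[[250.10586547851562, 255.9764404296875], [276.7882385253906, 250.04705810546875], [291.9882507324219, 318.44708251953125], [265.3058776855469, 324.37646484375]]
drawer_center top 0.71 [367.8 311.7] 1602
[[345.4323425292969, 335.2729187011719], [365.3293151855469, 267.2915344238281], [391.7265930175781, 275.0175476074219], [371.8296203613281, 342.9989318847656]]
drawer_center top 0.63 [312.9 215.9] 419
[[302.305908203125, 227.62351989746094], [308.0235595703125, 201.8941192626953], [324.22357177734375, 205.49412536621094], [318.50592041015625, 231.22352600097656]]
```

View pics/c1.png

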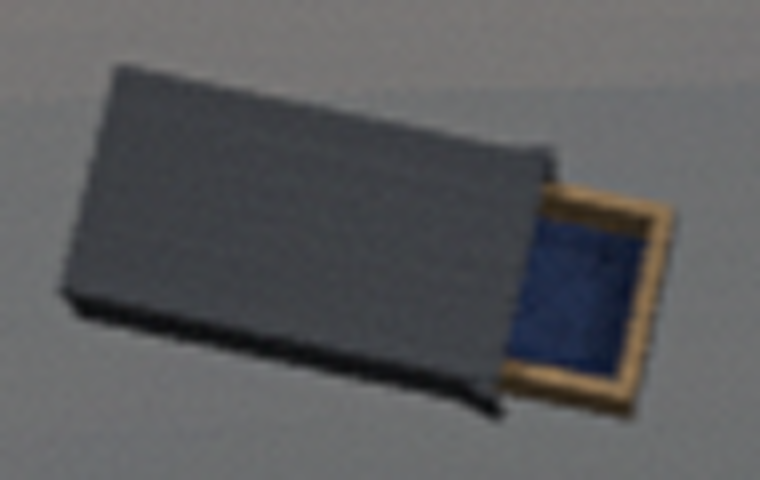

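View pics/c2.png

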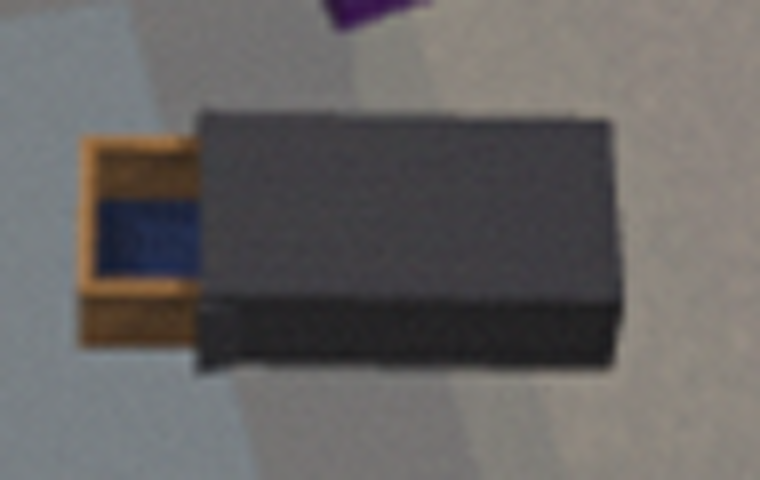

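c1 and c2 show the sleeve roof corners and the drawer's end corners clearly. I'll turn those corners into positions.

Run:
```python
from h import *
np.set_printoptions(precision=1,suppress=True)
pt,psn=cams.capture("top"),cams.capture("scene")
f=lambda p,o,x,z: at(p,(np.array(x)+.5)/8-.5+np.array(o),z)[:2]
# order: back-left.. : back A, back B, drawer end A, drawer end B  (A = +xworld side)
T=[((120,67),39),((65,290),39),((672,205),32),((632,403),32),((540,150),39),((500,385),39)]
S=[((622,300),39),((610,120),39),((80,292),32),((82,137),32),((200,297),39),((200,112),39)]
for n,p,o,L in(("top",pt,(240,180),T),("scene",psn,(300,240),S)):
    q=np.array([f(p,o,x,z) for x,z in L]); print(n); print(q)
    print("widths",np.linalg.norm(q[0]-q[1]),np.linalg.norm(q[2]-q[3]),np.linalg.norm(q[4]-q[5]),"len",np.linalg.norm(q[0]-q[4]),np.linalg.norm(q[1]-q[5]))
    b=(q[0]+q[1])/2; d=(q[2]+q[3])/2; m=(q[4]+q[5])/2; v=b-d; v/=np.linalg.norm(v)
    sd=[np.degrees(np.arctan2(*(a-c)[::-1])) for a,c in((q[0],q[4]),(q[1],q[5]))]
    print("back",b,"drawer end",d,"mouth",m,"yaw",np.degrees(np.arctan2(v[1],v[0])),sd,"stickout",np.linalg.norm(m-d),"origin",b-64*v)
```

```text
top
[[630.1 181.7]
 [566.8 196.5]
 [589.   29. ]
 [533.3  41.1]
 [603.7  65.2]
 [537.6  77. ]]
widths 64.98204115838875 57.079339222858906 67.12881563511891 len 119.51175751682513 122.98694738691594
back [598.4 189.1] drawer end [561.2  35. ] mouth [570.7  71.1] yaw 76.40784895058721 [np.float64(77.26787828308859), np.float64(76.29868959294917)] stickout 37.312392920769724 origin [583.4 126.9]
scene
[[631.4 180.4]
 [568.8 196.1]
 [590.3  28.1]
 [535.9  40.2]
 [603.9  60.8]
 [539.3  75.9]]
widths 64.58466106876713 55.78440953771462 66.34140834711485 len 122.72423813850698 123.76497997910175
back [600.1 188.3] drawer end [563.1  34.1] mouth [571.6  68.4] yaw 76.48824142404592 [np.float64(77.04195001603192), np.float64(76.22359423070452)] stickout 35.28629422189326 origin [585.2 126. ]
```

```bash
cat >> h.py <<'E'
yaw=np.radians(76.5); u=np.array([np.cos(yaw),np.sin(yaw),0]); v=np.array([-u[1],u[0],0]); O=np.array([584.5,126.5,0])
def sl(a,b,z): # sleeve-frame point -> world
    return O+a*u+b*v+np.array([0,0,z])
def row(P,tyaw=None,pos=None,rot=None):
    o=status.get_obs(); pos=o["tool_pos"] if pos is None else pos; A=R.from_euler('xyz',o["ee_rot"] if rot is None else rot)
    B=A if tyaw is None else R.from_euler('xyz',[np.pi,0,tyaw])
    return np.round(A.inv().apply(np.array(P)-pos)/1000,4),np.round((A.inv()*B).as_rotvec(),4)
def ins():
    o=status.get_obs(); A=R.from_euler('xyz',o["ee_rot"]).as_matrix(); d=o["tool_pos"]-O
    print("t",round(o["time_s"],2),"sleeve a,b,z",round(d@u,1),round(d@v,1),round(d[2],1),"ydir deg rel sleeve",np.round(np.degrees(np.arctan2(A[1,1],A[0,1])-yaw),2),"tilt",np.round(A[:,2],3),"open",round(o["opening"],1),"ff",round(o["finger_force"],1),"F",np.round(o["wrist_force"],1),"q",np.round(o["q"],2))
E
python3 - <<'E'
from h import *
ins(); print(status.get_obs()["ee_rot"])
for ty in (yaw,yaw+np.pi): print(ty,row(sl(-79,0,120),ty))
E
```

```text
t 1.4 sleeve a,b,z 287.7 482.7 238.8 ydir deg rel sleeve -5.85 tilt [ 0. -0. -1.] open 88.1 ff 0.0 F [-0.6  0.2 -0.6] q [ 1.02  0.38  1.3  -0.    1.46 -0.22]
[-3.14156410e+00  3.84027265e-05  2.80383077e+00]
1.335176877775662 (array([-0.5176, -0.3155,  0.1188]), array([0.0000e+00, 1.0000e-04, 1.4687e+00]))
4.476769531365456 (array([-0.5176, -0.3155,  0.1188]), array([-1.0000e-04,  0.0000e+00, -1.6729e+00]))
```

```bash
python3 -m crank '[[-0.518,-0.3185,0.08,0,0,1.4687,0],[-0.518,-0.3185,0.08,0,0,1.4687,0],[-0.518,-0.3185,0.1188,0,0,1.4687,0],[-0.518,-0.3185,0.1188,0,0,1.4687,0],[-0.518,-0.3185,0.1188,0,0,1.4687,0],[-0.518,-0.3185,0.1188,0,0,1.4687,0],[-0.518,-0.3185,0.1188,0,0,1.4687,0],[-0.518,-0.3185,0.1188,0,0,1.4687,0],[-0.518,-0.3185,0.1188,0,0,1.4687,0],[-0.518,-0.3185,0.1188,0,0,1.4687,0],[-0.518,-0.3185,0.1188,0,0,1.4687,0],[-0.518,-0.3185,0.1188,0,0,1.4687,0]]'
python3 - <<'E'
from h import *
ins(); print(row(sl(-82,0,5),yaw))
E
```

```text
time_s: 2.9
tool_pos: [565.1, 47.0, 119.9]
ee_rot: [-3.141, -0.0, 1.335]
wrist_force: [-1.4, 0.3, 0.4]
opening: 88.1
finger_force: 0.0
t 2.9 sleeve a,b,z -81.8 0.3 119.9 ydir deg rel sleeve -90.01 tilt [-0.001  0.    -1.   ] open 88.1 ff 0.0 F [-1.4  0.3  0.4] q [-0.13  0.52  1.43  0.    1.19  0.11]
(array([-0.0002,  0.0004,  0.1149]), array([-0.0006, -0.0001, -0.0002]))
```

```bash
python3 -m crank '[[0,0,0.05,0,0,0,0],[0,0,0.09,0,0,0,0],[0,0,0.115,0,0,0,0],[0,0,0.115,0,0,0,0],[0,0,0.115,0,0,0,150],[0,0,0.115,0,0,0,220],[0,0,0.115,0,0,0,220],[0,0,0.115,0,0,0,220],[0,0,0.115,0,0,0,220]]'; python3 -c "
from h import *
ins()"
```

```text
time_s: 4.03
tool_pos: [565.6, 46.8, 5.6]
ee_rot: [3.141, -0.0, 1.335]
wrist_force: [-2.4, 0.8, 5.9]
opening: 55.9
finger_force: 29.9
t 4.03 sleeve a,b,z -82.0 -0.2 5.6 ydir deg rel sleeve -90.01 tilt [ 0.001 -0.    -1.   ] open 55.9 ff 29.9 F [-2.4  0.8  5.9] q [-0.13  0.68  1.54  0.    0.93  0.11]
```

```bash
python3 -m crank '[[-0.01,0,0,0,0,0,220],[-0.03,0,0,0,0,0,220],[-0.05,0,0,0,0,0,220],[-0.07,0,0,0,0,0,220],[-0.09,0,0,0,0,0,220],[-0.11,0,0,0,0,0,220],[-0.13,0,0,0,0,0,220],[-0.14,0,0,0,0,0,220],[-0.14,0,0,0,0,0,220]]'
python3 - <<'E'
from h import *
ins(); p=cams.capture("top"); cv2.imwrite("pics/t2.png",cv2.resize(p["pixels"][180:330,240:440],None,fx=4,fy=4))
E
```

```text
time_s: 5.15
tool_pos: [533.0, -90.9, 5.6]
ee_rot: [3.14, 0.001, 1.334]
wrist_force: [-0.6, -3.7, 6.6]
opening: 56.0
finger_force: 29.9
t 5.15 sleeve a,b,z -223.4 -0.7 5.6 ydir deg rel sleeve -90.05 tilt [ 0.001 -0.001 -1.   ] open 56.0 ff 29.9 F [-0.6 -3.7  6.6] q [-0.39  0.65  1.62 -0.    0.88 -0.15]
```

View pics/t2.png

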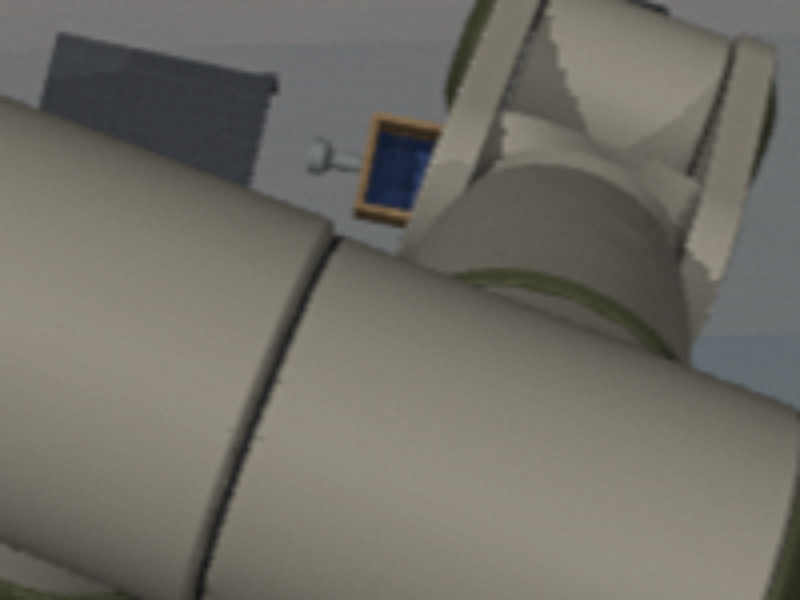

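```bash
python3 -m crank '[[0,0,0,0,0,0,0],[0,0,0,0,0,0,0],[0,0,0,0,0,0,0],[0.02,0,0,0,0,0,0],[0.046,0,0,0,0,0,0],[0.046,0,0,0,0,0,0],[0.046,0,0,0,0,0,150],[0.046,0,0,0,0,0,220],[0.046,0,0,0,0,0,220],[0.046,0,0,0,0,0,220],[0.046,0,0,0,0,0,220]]'; python3 -c "
from h import *
ins()"
```

```text
time_s: 6.58
tool_pos: [543.5, -44.9, 4.9]
ee_rot: [3.142, 0.0, 1.335]
wrist_force: [-0.1, -0.6, -0.3]
opening: 55.7
finger_force: 29.9
t 6.58 sleeve a,b,z -176.2 -0.1 4.9 ydir deg rel sleeve -90.01 tilt [-0. -0. -1.] open 55.7 ff 29.9 F [-0.1 -0.6 -0.3] q [-0.3   0.65  1.6  -0.    0.89 -0.06]
```

```bash
python3 -m crank '[[0,0,-0.025,0,0,0,220],[0,0,-0.03,0,0,0.17,220],[0,0,-0.03,0,0,0.35,220],[0,0,-0.03,0,0,0.53,220],[0,0,-0.03,0,0,0.71,220],[0,0,-0.03,0,0,0.89,220],[0,0,-0.03,0,0,1.07,220],[0,0,-0.03,0,0,1.25,220],[0,0,-0.03,0,0,1.43,220],[0,0,-0.03,0,0,1.5708,220],[0,0,-0.03,0,0,1.5708,220],[0,0,-0.015,0,0,1.5708,220]]'; python3 -m crank '[[0,0,0.009,0,0,0,220],[0,0,0.0145,0,0,0,220],[0,0,0.0145,0,0,0,220],[0,0,0.0145,0,0,0,0],[0,0,0.0145,0,0,0,0],[0,0,0.0145,0,0,0,0],[0,0,-0.03,0,0,0,0],[0,0,-0.06,0,0,0,0]]'; python3 -c "
from h import *
ins()"
```

```text
time_s: 8.07
tool_pos: [544.0, -44.8, 20.1]
ee_rot: [3.141, -0.002, -0.233]
wrist_force: [0.1, 0.3, -1.0]
opening: 55.7
finger_force: 29.9
time_s: 9.07
tool_pos: [543.7, -44.7, 81.4]
ee_rot: [3.141, -0.001, -0.236]
wrist_force: [0.1, -0.1, -0.3]
opening: 88.1
finger_force: 0.0
t 9.07 sleeve a,b,z -176.0 -0.3 81.4 ydir deg rel sleeve -180.0 tilt [ 0.001 -0.    -1.   ] open 88.1 ff 0.0 F [ 0.1 -0.1 -0.3] q [-0.3   0.54  1.54 -0.    1.07  1.51]
```

```bash
python3 -m crank '[[0,0,0,0,0,-0.18,0],[0,0,0,0,0,-0.36,0],[0,0,0,0,0,-0.54,0],[0,0,0,0,0,-0.72,0],[0,0,0,0,0,-0.9,0],[0,0,0,0,0,-1.08,0],[0,0,0,0,0,-1.26,0],[0,0,0,0,0,-1.44,0],[0,0,0,0,0,-1.5708,0],[0,0,0,0,0,-1.5708,0]]'; python3 -m crank '[[0,0,0,0,0,-0.18,0],[0,0,0,0,0,-0.36,0],[0,0,0,0,0,-0.54,0],[0,0,0,0,0,-0.72,0],[0,0,0,0,0,-0.9,0],[0,0,0,0,0,-1.08,0],[0,0,0,0,0,-1.26,0],[0,0,0,0,0,-1.44,0],[0,0,0,0,0,-1.5708,0],[0,0,0,0,0,-1.5708,0]]'
python3 - <<'E'
from h import *
ins(); p=cams.capture("scene"); cv2.imwrite("pics/s3.png",cv2.resize(p["pixels"][190:320,210:410],None,fx=4,fy=4)); print(row(sl(-176,-0.3,5),-.2357+np.pi))
E
```

```text
time_s: 10.32
tool_pos: [543.5, -44.7, 80.0]
ee_rot: [3.141, 0.0, 1.334]
wrist_force: [0.4, 0.6, -0.3]
opening: 88.2
finger_force: 0.0
time_s: 11.58
tool_pos: [543.5, -44.7, 80.0]
ee_rot: [-3.142, 0.0, 2.902]
wrist_force: [0.5, -0.3, -0.0]
opening: 88.2
finger_force: 0.0
t 11.57 sleeve a,b,z -176.0 -0.1 80.0 ydir deg rel sleeve -0.21 tilt [ 0. -0. -1.] open 88.2 ff 0.0 F [ 0.5 -0.3 -0. ] q [-0.3   0.54  1.54  0.    1.06 -1.63]
(array([-0.0002,  0.    ,  0.075 ]), array([ 0.    ,  0.0001, -0.0046]))
```

View pics/s3.png

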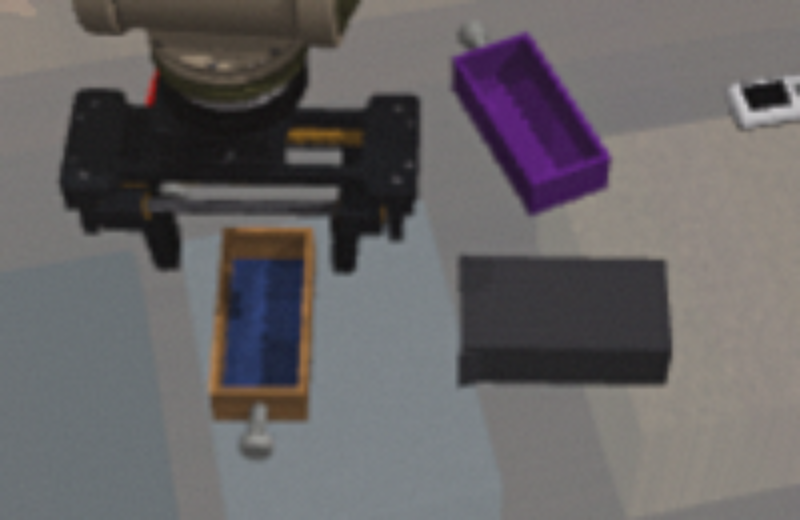

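The drawer stands upright on the glass, turned a quarter, with its knob at about (255,440) in the crop pointing to +x. Next: regrip it and make the second quarter turn.

```bash
python3 -m crank '[[0,0,0.05,0,0,-0.0046,0],[0,0,0.075,0,0,-0.0046,0],[0,0,0.075,0,0,-0.0046,0],[0,0,0.075,0,0,-0.0046,150],[0,0,0.075,0,0,-0.0046,220],[0,0,0.075,0,0,-0.0046,220],[0,0,0.075,0,0,-0.0046,220],[0,0,0.075,0,0,-0.0046,220]]';  python3 -m crank '[[0,0,-0.025,0,0,0,220],[0,0,-0.03,0,0,0.17,220],[0,0,-0.03,0,0,0.35,220],[0,0,-0.03,0,0,0.53,220],[0,0,-0.03,0,0,0.71,220],[0,0,-0.03,0,0,0.89,220],[0,0,-0.03,0,0,1.07,220],[0,0,-0.03,0,0,1.25,220],[0,0,-0.03,0,0,1.43,220],[0,0,-0.03,0,0,1.5708,220],[0,0,-0.03,0,0,1.5708,220],[0,0,-0.015,0,0,1.5708,220]]'; python3 -c "
from h import *
ins(); print(row(sl(-176,-0.2,5),yaw))"
```

```text
time_s: 12.62
tool_pos: [543.8, -44.7, 5.6]
ee_rot: [-3.142, 0.001, 2.91]
wrist_force: [0.1, 0.4, 6.7]
opening: 55.7
finger_force: 29.9
time_s: 14.12
tool_pos: [544.0, -44.8, 20.0]
ee_rot: [3.14, 0.0, 1.342]
wrist_force: [0.1, -0.1, -1.6]
opening: 55.4
finger_force: 29.9
t 14.12 sleeve a,b,z -176.0 -0.6 20.0 ydir deg rel sleeve -89.59 tilt [ 0.002 -0.001 -1.   ] open 55.4 ff 29.9 F [ 0.1 -0.1 -1.6] q [-0.3   0.63  1.59  0.    0.92 -0.07]
(array([ 0.    , -0.0004,  0.015 ]), array([0.002 , 0.0001, 0.0072]))
```

```bash
python3 -m crank '[[0,0,0.0145,0,0,0.005,220],[0.02,-0.0002,0.0145,0,0,0.006,220],[0.04,-0.0002,0.0145,0,0,0.006,220],[0.05,-0.0002,0.0145,0,0,0.006,220],[0.06,-0.0002,0.0145,0,0,0.006,220],[0.065,-0.0002,0.0145,0,0,0.006,220],[0.07,-0.0002,0.0145,0,0,0.006,220],[0.075,-0.0002,0.0145,0,0,0.006,220]]'
python3 - <<'E'
from h import *
ins(); p=cams.capture("scene"); cv2.imwrite("pics/s4.png",cv2.resize(p["pixels"][230:310,280:400],None,fx=6,fy=6,interpolation=cv2.INTER_CUBIC))
E
```

```text
time_s: 15.12
tool_pos: [560.5, 28.5, 5.5]
ee_rot: [3.142, -0.0, 1.333]
wrist_force: [0.0, 0.0, -0.1]
opening: 55.7
finger_force: 30.0
t 15.12 sleeve a,b,z -100.9 0.4 5.5 ydir deg rel sleeve -90.1 tilt [ 0. -0. -1.] open 55.7 ff 30.0 F [ 0.   0.  -0.1] q [-0.16  0.67  1.56  0.    0.92  0.08]
```

View pics/s4.png

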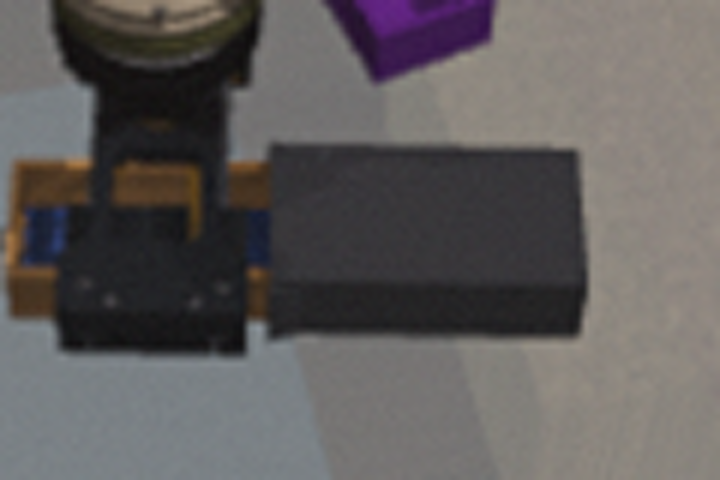

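The drawer's plain end is inside the mouth (crop x≈270), straight and with no contact force. I'll push on, then regrip nearer the knob end.

```bash
python3 -m crank '[[0.007,0.0003,0,0,0,0,220],[0.014,0.0003,0,0,0,0,220],[0.018,0.0003,0,0,0,0,220],[0.018,0.0003,0,0,0,0,220]]'; python3 -c "
from h import *
ins()"; python3 -m crank '[[0,0,0,0,0,0,0],[0,0,0,0,0,0,0],[0,0,0,0,0,0,0],[-0.02,0,0,0,0,0,0],[-0.045,0,0,0,0,0,0],[-0.045,0,0,0,0,0,0],[-0.045,0,0,0,0,0,150],[-0.045,0,0,0,0,0,220],[-0.045,0,0,0,0,0,220],[-0.045,0,0,0,0,0,220]]'; python3 -c "
from h import *
ins()"
```

```text
time_s: 15.68
tool_pos: [565.0, 46.1, 5.4]
ee_rot: [-3.142, 0.0, 1.334]
wrist_force: [-0.5, 0.1, -1.6]
opening: 55.9
finger_force: 30.0
t 15.68 sleeve a,b,z -82.7 0.2 5.4 ydir deg rel sleeve -90.06 tilt [-0. -0. -1.] open 55.9 ff 30.0 F [-0.5  0.1 -1.6] q [-0.13  0.68  1.54 -0.    0.93  0.11]
time_s: 16.92
tool_pos: [554.5, 2.4, 5.4]
ee_rot: [3.142, -0.0, 1.334]
wrist_force: [0.4, 1.1, 0.4]
opening: 55.6
finger_force: 30.0
t 16.93 sleeve a,b,z -127.7 0.2 5.4 ydir deg rel sleeve -90.06 tilt [ 0.  0. -1.] open 55.6 ff 30.0 F [0.4 1.1 0.4] q [-0.21  0.66  1.58  0.    0.9   0.03]
```

```bash
python3 -m crank '[[0.01,0,0,0,0,0,220],[0.02,0,0,0,0,0,220],[0.03,0,0,0,0,0,220],[0.04,0,0,0,0,0,220],[0.045,0,0,0,0,0,220],[0.045,0,0,0,0,0,220]]'; python3 -c "
from h import *
ins()"; python3 -m crank '[[0,0,0,0,0,0,0],[0,0,0,0,0,0,0],[0,0,0,0,0,0,0],[0,0,-0.045,0,0,0,100],[-0.04,0,-0.05,0,0,0,255],[-0.08,0,-0.05,0,0,0,255],[-0.08,0,-0.05,0,0,0,255],[-0.08,0,-0.02,0,0,0,255],[-0.08,0,-0.001,0,0,0,255],[-0.08,0,-0.001,0,0,0,255]]'
python3 - <<'E'
from h import *
ins(); p=cams.capture("scene"); cv2.imwrite("pics/s5.png",cv2.resize(p["pixels"][230:310,280:400],None,fx=6,fy=6,interpolation=cv2.INTER_CUBIC))
E
```

```text
time_s: 17.68
tool_pos: [565.1, 46.3, 5.4]
ee_rot: [3.142, -0.0, 1.334]
wrist_force: [-0.2, 0.4, 0.1]
opening: 55.6
finger_force: 30.0
t 17.68 sleeve a,b,z -82.6 0.2 5.4 ydir deg rel sleeve -90.05 tilt [ 0.  0. -1.] open 55.6 ff 30.0 F [-0.2  0.4  0.1] q [-0.13  0.68  1.54  0.    0.93  0.11]
time_s: 18.92
tool_pos: [545.7, -31.1, 5.4]
ee_rot: [-3.139, -0.0, 1.334]
wrist_force: [0.2, 0.4, -0.0]
opening: 17.7
finger_force: 0.0
t 18.93 sleeve a,b,z -162.3 1.0 5.4 ydir deg rel sleeve -90.06 tilt [-0.003  0.001 -1.   ] open 17.7 ff 0.0 F [ 0.2  0.4 -0. ] q [-0.27  0.65  1.6   0.    0.89 -0.04]
```

View pics/s5.png

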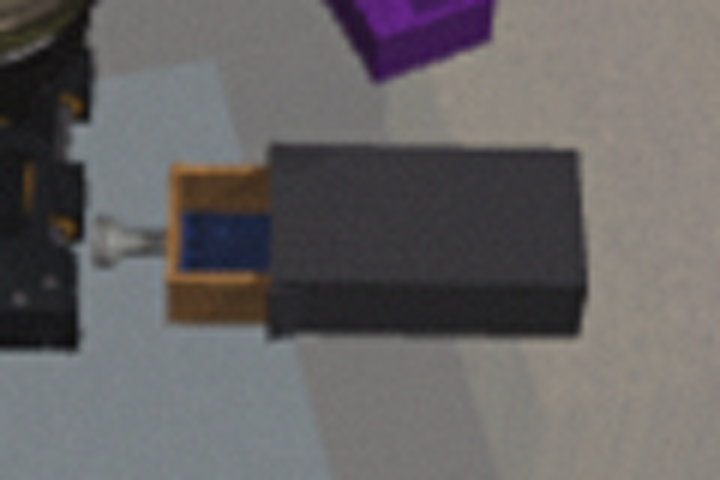

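Knob at (100,240) in the crop, facing out; the drawer still sticks out about 38 mm. I'll push the knob tip with the shut fingers.

```bash
python3 -m crank '[[0,0.0007,0,0,0,0,255],[0.01,0.0007,0,0,0,0,255],[0.02,0.0007,0,0,0,0,255],[0.026,0.0007,0,0,0,0,255],[0.032,0.0007,0,0,0,0,255],[0.038,0.0007,0,0,0,0,255],[0.044,0.0007,0,0,0,0,255],[0.05,0.0007,0,0,0,0,255],[0.054,0.0007,0,0,0,0,255],[0.057,0.0007,0,0,0,0,255]]'; python3 -c "
from h import *
ins()"
```

```text
time_s: 20.23
tool_pos: [560.3, 23.5, 6.4]
ee_rot: [3.142, 0.0, 1.334]
wrist_force: [0.3, -0.2, 0.8]
opening: 1.2
finger_force: 0.4
t 20.23 sleeve a,b,z -105.8 -0.5 6.4 ydir deg rel sleeve -90.08 tilt [ 0. -0. -1.] open 1.2 ff 0.4 F [ 0.3 -0.2  0.8] q [-0.17  0.67  1.56 -0.    0.92  0.07]
```

```bash
python3 -m crank '[[0.002,0,0,0,0,0,255],[0.004,0,0,0,0,0,255],[0.005,0,0,0,0,0,255]]';python3 -m crank '[[0.001,0,0,0,0,0,255],[0.002,0,0,0,0,0,255]]'; python3 -c "
from h import *
ins()"
```

```text
time_s: 20.6
tool_pos: [561.4, 28.2, 6.4]
ee_rot: [-3.142, 0.0, 1.334]
wrist_force: [0.6, 0.1, 1.4]
opening: 0.8
finger_force: 0.4
time_s: 20.85
tool_pos: [561.9, 30.1, 6.4]
ee_rot: [-3.142, 0.0, 1.334]
wrist_force: [-0.9, -0.5, 1.4]
opening: 0.6
finger_force: 0.4
t 20.85 sleeve a,b,z -99.0 -0.6 6.4 ydir deg rel sleeve -90.09 tilt [-0. -0. -1.] open 0.6 ff 0.4 F [-0.9 -0.5  1.4] q [-0.16  0.67  1.55 -0.    0.92  0.08]
```

```bash
python3 -m crank '[[0.001,0,0,0,0,0,255],[0.002,0,0,0,0,0,255]]'|grep force;python3 -m crank '[[0.001,0,0,0,0,0,255]]'|grep force;python3 -m crank '[[0.001,0,0,0,0,0,255]]'|grep force
python3 - <<'E'
from h import *
ins(); p=cams.capture("scene"); cv2.imwrite("pics/s6.png",cv2.resize(p["pixels"][230:310,280:400],None,fx=6,fy=6,interpolation=cv2.INTER_CUBIC))
E
```

```text
wrist_force: [-1.3, -11.7, -0.1]
finger_force: 6.0
wrist_force: [-3.5, -16.6, 0.8]
finger_force: 8.6
wrist_force: [-4.5, -21.5, 3.0]
finger_force: 11.2
t 21.35 sleeve a,b,z -97.8 -0.9 6.5 ydir deg rel sleeve -90.05 tilt [-0.001 -0.005 -1.   ] open 0.2 ff 11.2 F [ -4.5 -21.5   3. ] q [-0.15  0.67  1.55 -0.01  0.92  0.09]
```

View pics/s6.png

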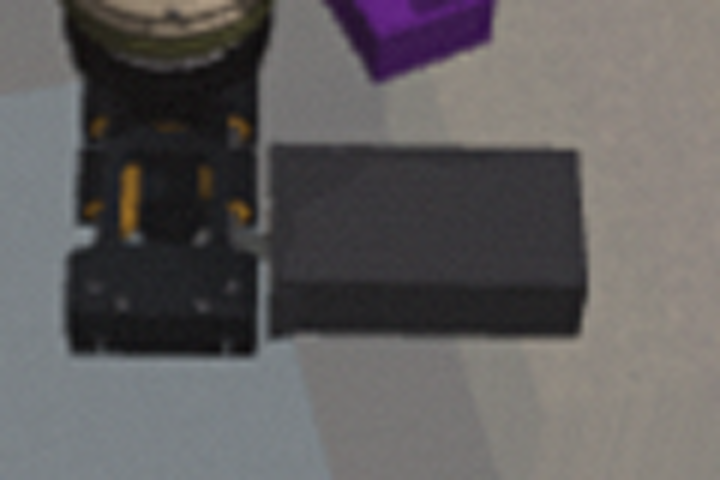

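Firm stop at 22 N with the knob tip where it should be, and the drawer no longer shows outside the sleeve. Backing off to check.

```bash
python3 -m crank '[[-0.01,0,0,0,0,0,255],[-0.05,0,0,0,0,0,255],[-0.07,0,-0.05,0,0,0,255],[-0.09,0,-0.11,0,0,0,255],[-0.12,0,-0.16,0,0,0,255],[-0.15,0,-0.16,0,0,0,255],[-0.15,0,-0.16,0,0,0,255],[-0.15,0,-0.16,0,0,0,255]]'
python3 - <<'E'
from h import *
np.set_printoptions(precision=1,suppress=True)
ins(); a=cams.capture("scene"); b=cams.capture("top")
f=lambda p,s:cv2.resize(p["pixels"][s],None,fx=5,fy=5,interpolation=cv2.INTER_CUBIC)
cv2.imwrite("pics/s7.png",np.vstack([f(a,np.s_[245:300,295:415]),f(b,np.s_[185:240,240:360])]))
for p in(a,b):
  for r in cams.landmark_of(p,"knob_tip")[:3]:
    x=at(p,r["centre"],16)-O; print(round(r["conf"],2),x@u,x@v)
E
```

```text
time_s: 22.4
tool_pos: [527.5, -111.1, 165.9]
ee_rot: [-3.14, -0.001, 1.334]
wrist_force: [-0.3, -0.3, -0.3]
opening: 0.5
finger_force: 0.0
t 22.4 sleeve a,b,z -244.4 -0.0 165.9 ydir deg rel sleeve -90.08 tilt [-0.  0. -1.] open 0.5 ff 0.0 F [-0.3 -0.3 -0.3] q [-0.4  0.4  1.4  0.   1.3 -0.2]
0.64 -57.355612703682695 243.72826932836327
0.63 -239.0534300579966 96.70077455238068
0.52 -95.04986275151708 -5.727958513419892
0.46 -94.62354328800124 -0.4775773257768992
```

View pics/s7.png

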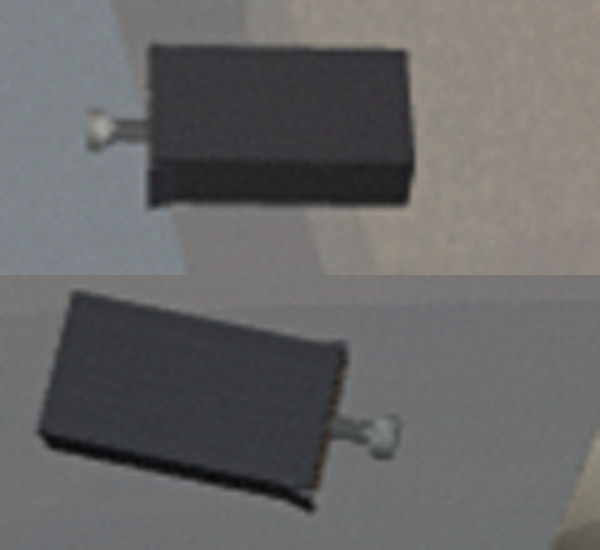

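The knob faces out, at (100,130) and (380,437) in the two crops. Only a sliver of the drawer's end face shows at the mouth, so it is home.

```bash
python3 -c "
from station import job
print(job.finish_job())"
```

```text
the job is handed in; nothing more can be done
None
```

The drawer is turned round and back in its sleeve, open side up, knob facing out and pushed to a firm stop at the back wall; I handed the job in at about 22 s, having touched nothing else.

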